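# Conductivity check with a two-pin tester

### The job

Take the yellow two-pin conductivity tester from its dock and prove it on the copper strip: set both its spring pins on the strip's two printed marks, press gently until both pins have sprung in by 2 or 3 mm, and keep them there for about half a second. Then test the black graphite strip in the same way and put the tester back upright in its dock, seated on its flange. The class has yet to predict the wooden and the green plastic strip, so do not touch those two, and leave the other things on the bench where they are.

Things in the scene. Friction and masses are not known exactly. Their poses are not given: they have to be found in the camera images.
- tester: Yellow hand-held tester, 0.14 kg, loose, upright in the dock. Origin: middle of the underside of its black flange (64 x 46 x 6 mm, x by y by z); z up, x along the line of its two pins; the same either way round. Yellow body 44 (x) x 30 (y) mm, from z +5 to +91 mm, red lamp on top up to +98 mm. Black nose below the flange: 40 x 22 mm down to -10 mm, 34 x 16 mm down to -19 mm, then the pins
- tester_grip (a point): Point on the tester's axis, 58 mm above its origin: a good place to grip the yellow body across its 30 mm (along y); axes as the tester's
- tester_tips (a point): Point midway between the tips of the tester's two brass spring pins when not pressed, 34 mm below the tester's origin; axes as the tester's. The pins are 5 mm thick and stand at x = -12 and +12 mm, y = 0
- pin_a (a joint): How far the spring pin at x = -12 mm is pressed into the tester: 0 = fully out, 0.006 m = all the way in. Spring force about 1 N at the start, 3 N all the way in
- pin_b (a joint): The same for the pin at x = +12 mm
- dock: Dark grey dock fixed to the bench, base 110 (x) x 90 (y) x 8 mm, origin at the centre of its underside. In its middle a well open to the top, 48 (x) x 30 (y) mm inside, walls 12 mm thick, rim 46 mm above the bench, floor at 8 mm. The tester's nose and pins hang in the well, its flange lies on the rim, tester x along dock x (either way round)
- dock_seat (a point): Centre of the dock's well at the height of the rim (46 mm above the bench): where the tester's origin is when docked
- board: Blue-grey sample board fixed to the bench, 144 (x) x 200 (y) mm, its top 18 mm above the bench; origin at the centre of its underside. Four sample strips lie on it side by side along its y, 44 mm from centre to centre, each running along the board's x; which strip lies in which place varies
- strip_copper: Copper (reddish metal) sample strip, 112 (x) x 28 (y) x 5 mm, fixed on the board, top face 23 mm above the bench; origin at the centre of its underside, x along the strip. Two black printed ring marks of 10 mm diameter at x = -12 and +12 mm, y = 0; flush steel screws near its ends
- mark_copper (a point): Point on the top face of the copper strip midway between its two marks; x along the strip
- strip_graphite: Black graphite sample strip of the same size and layout as the copper strip, its marks white
- mark_graphite (a point): Point on the top face of the graphite strip midway between its two marks; x along the strip
- strip_wood: Pale wooden sample strip of the same size and layout; not to be touched
- strip_plastic: Green plastic sample strip of the same size and layout; not to be touched
- beaker: Small glass beaker, 55 x 61 x 68 mm, loose; leave it. Origin at the centre of its underside
- pencil_case: Camouflage pencil case, 85 x 224 x 71 mm, loose; leave it. Origin at the centre of its underside
- scissors: Dissecting scissors with blue bows, 52 x 150 x 8 mm, loose; leave them. Origin at the centre of the underside
- spoon: White plastic teaspoon, 25 x 105 x 6 mm, loose; leave it. Origin at the centre of its underside
Things that resemble listed ones, but are neither listed nor needed, are in the scene too. What is meant by the tester is not pink, and is the larger of those in its own colour.

How it is judged:
On the way, in this order (a step that is already met when the one before it is completed fails the run):
1. both pins pressed at least 1.5 mm in on the marks of the copper strip (middle of the pins within 8 mm of the middle of the marks, lined up within 0.25 rad) for 0.4 s (value of joint each of pin_a, pin_b above 0.0015 m and contact force between tester and strip_copper above 1 N and horizontal distance between tester_tips and mark_copper below 0.008 m and angle between the x axis of tester and the x axis of strip_copper, either way round below 0.25 rad), for 0.4 s.
2. then the same on the marks of the graphite strip (value of joint each of pin_a, pin_b above 0.0015 m and contact force between tester and strip_graphite above 1 N and horizontal distance between tester_tips and mark_graphite below 0.008 m and angle between the x axis of tester and the x axis of strip_graphite, either way round below 0.25 rad), for 0.4 s.
At the end, for the whole second after the job is handed in: the tester is released and at rest upright in the dock (tilt under 0.08 rad), its flange lying on the rim (height within 3 mm, within 8 mm of the well's centre) (horizontal distance between tester and dock_seat below 0.008 m and z of tester in the frame of dock_seat between -0.003 and 0.003 m and angle between tester's own z axis and vertical below 0.08 rad and contact force between tester and dock above 0.3 N and linear speed of tester below 0.02 m/s); the robot touches nothing.
It fails at once if the tester is forced against the copper or the graphite strip with more than 20 N (contact force between tester and strip_copper above 20 N or contact force between tester and strip_graphite above 20 N).
It fails at once if the wooden or the green plastic strip is touched (contact force between any of strip_wood, strip_plastic and anything else above 0.3 N).
It fails at once if the beaker, pencil case, scissors or spoon is moved by more than 20 mm (distance of any of beaker, pencil_case, scissors, spoon from where it was at the start of the episode above 0.02 m).
It also fails if it takes over 56 s, if anything falls off the work surface, if the arm or the gripper's body presses on something with over 40 N, if the wrist force passes 120 N, or if a joint passes its speed limit or range.

### The arm

A 6-joint arm with a two-finger parallel gripper is mounted at the origin on the work surface; the furniture and walls round the work are solid. World frame = base frame: x ahead of the robot, y to its left, z up, the work surface at z = 0. Lengths are in m, angles in rad, forces in N, time in s.
With the tool pointing down it reaches from about 0.225 to 0.875 m from the base axis. Payload 3.4 kg.
Tool frame: the origin (TCP) lies at the very end of the fingers, on their centre line; the grasp point (between the pads) lies 19 mm behind it; z points along the fingers, y is the line along which they close (so a half turn about z gives the same grasp; the last joint's range is limited). The gripper opens to 85 mm and grips with 20 to 120 N. Pads are 22 mm wide; open, the fingers measure 114 mm over their backs; the gripper's body (76 mm by 85 mm) begins 54 mm behind the grasp point. The pads swing forward as they close: fully open they stand 13 mm farther back than shut.
Start: joints at [-1.387, 0.276, 1.505, -0, 1.361, -0.121], TCP at [0.173, -0.549, 0.231] pointing down, gripper open.
Joint ranges: [-2.89, 2.89], [-0.75, 2.08], [0.22, 2.7], [-1.18, 4.32], [0.11, 2.71], [-2.7, 2.7]. Speed limits (rad/s): [2.57, 2.57, 3.14, 3.14, 3.14, 3.14].

### API

Orientations are given as [roll, pitch, yaw] about the fixed x, y, z axes, in that order (R = Rz(yaw) Ry(pitch) Rx(roll)).
In Python, from plant import status, capture, manip gives the robot as it stands. The module is installed in compiled form; this text tells all that it offers.
- The arm moves only by the tool arm_command, never from a script. Its argument "increments" is a list of rows, each an object with "rotation": the turn, a rotation vector about the tool's x, y, z each as a share of 120 degrees, from -1 to 1, a list of three; "translation": the shift along the tool's x, y, z each as a share of 0.15 m, from -1 to 1, a list of three; "grip": the closure, from -1 (fully open) to 1 (shut). In form: [{"rotation": [ax, ay, az], "translation": [dx, dy, dz], "grip": grip}, ...]. A call has 1 to 8 rows; each row is the pose to reach, as a shift and turn from the pose commanded when the call began, along the tool's axes at that moment; what a row does not reach only later rows make up. A row lasts 1/12 s, in which the tool goes at most 41.7 mm and 7.16 degrees, less where a joint would pass 70% of its speed; a pose out of reach is approached as far as the arm can. A call with a number of a shift or a turn outside -1 to 1 is refused whole. A call with a gripper value outside its range is refused whole. The fingers move at their own pace and stop on an object; "force" is the grip in N (left out, the last holds). Time passes only in rows, so rows that repeat a pose let the fingers close. It gives the time, the measured TCP pose, the force, the opening and the grip force at its end, in the units of the state.
- status.observe(): the state, without advancing time (a new reading comes with each control period).
- capture(name): name is "side" or "top" or "wrist"; returns a dict with "image" (400x640x3 uint8, blue, green, red), "z_map" (400x640 float32, m along the optical axis (not along the pixel's ray), 0 where there is no reading), "fx", "fy", "cx", "cy" (pixels), "R" (3x3) and "t" (3): a world point X has camera coordinates R X + t. Camera axes: x right, y down, z forward; pixel columns grow to the right and rows downward; lengths in m; the calibration is good to about 2 mm. A picture is of the moment at which its call begins.
- manip.close_job(): hands the job in; it is judged then, once.
The state is a dict: "t": time; "joints": joint angles; "dq": joint speeds; "joint_efforts": joint torques, N m; "eef_pos": TCP position; "orientation": TCP orientation; "wrist_force": force on the tool from outside, world axes, zero at the start; "torque": the same for the moment, N m; "gripper_width": finger opening in m; "grip_force": force on a finger pad.
Only numpy, scipy, OpenCV 4.12 (cv2) and the standard library are available. Lean on these libraries where they do the work, as an engineer would, in place of code of your own. Each camera call takes 0.05 s, during which the arm holds its last target. There are 200 camera calls.

## Working session

There is one attempt and no reset: what is moved stays moved. The work goes in short steps, Python scripts to look and compute and a tool call to move; the robot and the scene stay as the last step left them, time stands still between calls to the robot, and variables do not carry over. Pictures are saved under pics/ and viewed, at most 10 in all, crops included, and the job is handed in when it is done.

Besides the shell and the picture viewer there is one more tool, called after "Request:" by a JSON object that holds its "api" and its "payload", one argument or row to a line. arm_command: Moves the arm, as the interface text tells. Its arguments: {"type":"object","properties":{"increments":{"type":"array","items":{"type":"object","properties":{"rotation":{"type":"array","items":{"type":"number","minimum":-1,"maximum":1}},"translation":{"type":"array","items":{"type":"number","minimum":-1,"maximum":1}},"grip":{"type":"number"}}}},"force":{"type":"number"}},"required":["increments"]}

```bash
mkdir -p pics
python3 - <<'E'
from plant import status,capture
import cv2,pickle
print(status.observe())
for n in ("top","side"):
    c=capture(n); cv2.imwrite(f"pics/{n}0.png",c["image"]); pickle.dump(c,open(f"{n}0.pkl","wb")); print(n,c["fx"],c["R"],c["t"])
E
```

```text
{'t': 0.0, 'joints': array([-1.38698303e+00,  2.76592491e-01,  1.50612669e+00,  6.78000579e-07,
        1.36069009e+00, -1.20981052e-01]), 'dq': array([ 1.21611647e-04,  5.12705654e-05,  8.85538518e-05, -6.10345039e-04,
       -1.65497557e-03, -3.11699593e-04]), 'joint_efforts': array([-1.14263676e-03, -4.16783059e+01, -2.45804644e+01, -3.75878262e-04,
        1.10203150e-02,  5.67238523e-07]), 'eef_pos': array([ 0.17246514, -0.54797873,  0.2304437 ]), 'orientation': array([-3.13978939e+00, -2.19898393e-04,  3.04794012e-01]), 'wrist_force': array([-0.22900322,  0.91551783, -0.48294462]), 'torque': array([ 0.0591159 , -0.0507449 , -0.00197235]), 'grip_force': 0.0, 'gripper_width': 0.08529496631692042}
top 513.9625492900541 [[-0.02638105 -0.99962248  0.00767773]
 [-0.99104685  0.02514761 -0.13112487]
 [ 0.13088229 -0.0110682  -0.99133613]] [-0.11453923  0.57963602  1.41975797]
side 477.5328871032441 [[-0.99528233 -0.09453742  0.02181208]
 [-0.07804386  0.64654983 -0.75886921]
 [ 0.05763894 -0.75699141 -0.65087768]] [0.53180887 0.21226833 1.38770474]
```

View pics/top0.png

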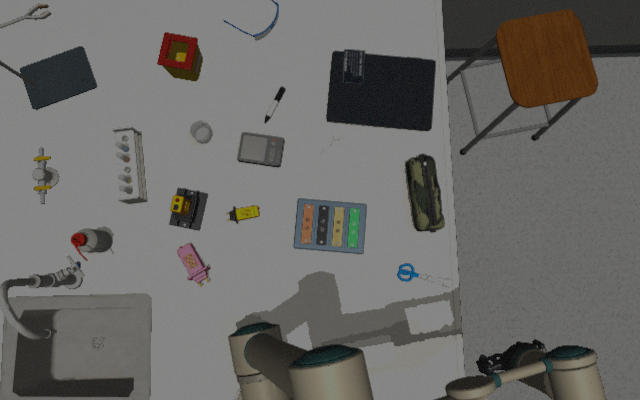

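View pics/side0.png

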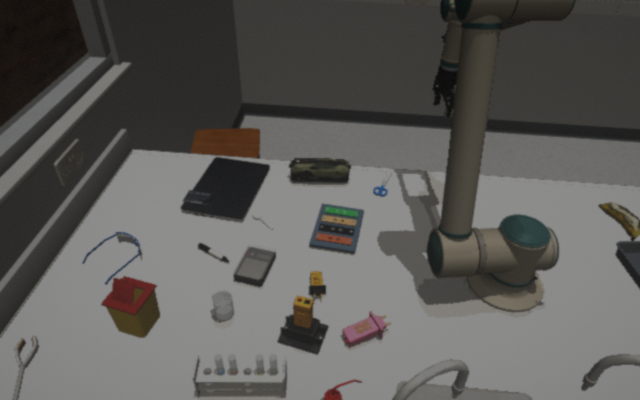

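Top view: the possible testers are a yellow one upright in the dark dock at (181,204), a smaller yellow one lying at (243,213), and a pink one lying at (193,262). By the description I choose the one in the dock. The board is at (330,226), with copper at (307,224), graphite at (322,225), wood at (338,227) and plastic at (354,228). Next I check a close crop.

```bash
cat > h.py <<'E'
import numpy as np
def pt(c,u,v,z):  # pixel ray at world height z
    R,t=np.array(c["R"]),np.array(c["t"]); o=-R.T@t
    d=R.T@np.array([(u-c["cx"])/c["fx"],(v-c["cy"])/c["fy"],1]); return o+d*(z-o[2])/d[2]
def dp(c,u,v):
    R,t=np.array(c["R"]),np.array(c["t"]); Z=c["z_map"][int(v),int(u)]
    return R.T@(Z*np.array([(u-c["cx"])/c["fx"],(v-c["cy"])/c["fy"],1])-t)
E
python3 - <<'E'
import pickle,cv2,numpy as np
c=pickle.load(open("top0.pkl","rb"));im=c["image"]
a=cv2.resize(im[180:240,160:220],(400,400),interpolation=cv2.INTER_CUBIC)
b=cv2.resize(im[195:255,290:370],(533,400),interpolation=cv2.INTER_CUBIC)[:, :400]
cv2.imwrite("pics/crop1.png",cv2.convertScaleAbs(np.hstack([a,b]),alpha=1.5))
from h import *
for u,v in((181,200),(185,222),(310,226),(243,213)):print(u,v,dp(c,u,v))
E
```

```text
181 200 [0.56380152 0.2280903  0.13854634]
185 222 [0.51675741 0.24841763 0.01131703]
310 226 [ 0.49517141 -0.10953454  0.02280751]
243 213 [0.53699986 0.08035335 0.02504897]
```

View pics/crop1.png

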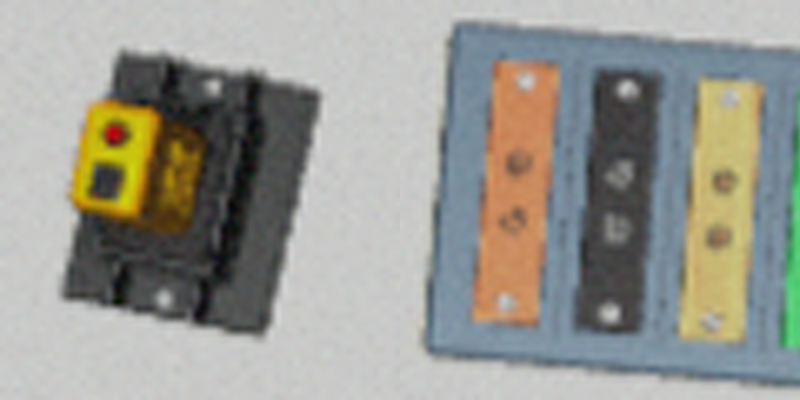

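The crop shows the docked tester with its lamp at (115,133) and the large yellow body. Copper's screws are at (525,82) and (507,302) in the crop, graphite's at (627,90) and (610,313). I compute coarse poses from these and then look with the wrist camera.

Run:
```python
import pickle
from h import *
c=pickle.load(open("top0.pkl","rb"))
s=20/3
P=lambda x,y,z: pt(c,160+x/s-.42,180+y/s-.42,z)
B=lambda x,y,z: pt(c,290+(x-400)/s-.42,195+y/s-.42,z)
def rep(n,L):
    L=np.array(L);print(n,L.round(4).tolist(),L.mean(0).round(4))
D=[P(122,52,.008),P(320,92,.008),P(265,333,.008),P(63,297,.008)];rep("dock",D)
T=[P(85,102,.137),P(158,105,.137),P(143,215,.137),P(73,207,.137)];rep("test",T)
yw=lambda a,b:np.arctan2(*(a-b)[1::-1])
print(yw(D[0],D[3]),yw(D[1],D[2]),yw(T[0],T[3]),yw(T[1],T[2]))
for n,a,b in(("cu",(525,82),(507,302)),("gr",(627,90),(610,313))):
    a,b=B(*a,.023),B(*b,.023);rep(n,[a,b]);print(yw(a,b),np.linalg.norm(a-b))
for n,a,b in(("cum",(518,163),(513,220)),("grm",(621,176),(617,230))):
    a,b=B(*a,.023),B(*b,.023);rep(n,[a,b]);print(yw(a,b),np.linalg.norm(a-b))
from plant import status,capture
w=capture("wrist");R=np.array(w["R"]);print(R,-R.T@np.array(w["t"]),w["fx"],w["cx"],w["cy"])
```

```text
dock [[0.6182, 0.2705, 0.008], [0.5985, 0.1846, 0.008], [0.4943, 0.2081, 0.008], [0.5121, 0.2949, 0.008]] [0.5558 0.2395 0.008 ]
test [[0.5782, 0.2514, 0.137], [0.5763, 0.2226, 0.137], [0.5326, 0.2282, 0.137], [0.5365, 0.2557, 0.137]] [0.5559 0.2395 0.137 ]
-0.22606650033382295 -0.22180658892094443 -0.10257932708511641 -0.12703120790105565
cu [[0.55, -0.1061, 0.023], [0.4561, -0.0962, 0.023]] [ 0.503  -0.1011  0.023 ]
-0.10549584307798279 0.09446806421204766
gr [[0.5454, -0.1498, 0.023], [0.4503, -0.1398, 0.023]] [ 0.4979 -0.1448  0.023 ]
-0.1038997262352974 0.0956963695372598
cum [[0.5152, -0.1023, 0.023], [0.4909, -0.0996, 0.023]] [ 0.5031 -0.1009  0.023 ]
-0.11132447171189583 0.024488139397646647
grm [[0.5085, -0.1462, 0.023], [0.4855, -0.1438, 0.023]] [ 0.497 -0.145  0.023]
-0.10177969788768591 0.023166273800203734
[[ 0.30102949 -0.95361435 -0.00095409]
 [-0.90371003 -0.28559521  0.31897265]
 [-0.30444939 -0.09515795 -0.94776344]] [ 0.24966053 -0.52301832  0.37249898] 330.9659693570525 317.0640712433878 200.99522396558035
```

Sizes and centres agree: the dock and tester are both centred at (0.556, 0.2395), the mark spacing comes out at 24 mm, and the screw spacing matches. Now I move across at z 0.23.

Request:
{"api": "arm_command", "payload": {
  "increments": [
    {"translation": [1,-1,0],"rotation": [0,0,0],"grip": -1},
    {"translation": [1,-1,0],"rotation": [0,0,0],"grip": -1},
    {"translation": [1,-1,0],"rotation": [0,0,0],"grip": -1},
    {"translation": [1,-1,0],"rotation": [0,0,0],"grip": -1},
    {"translation": [1,-1,0],"rotation": [0,0,0],"grip": -1},
    {"translation": [1,-1,0],"rotation": [0,0,0],"grip": -1}
  ]
}}

```text
t: 0.65
eef_pos: [0.2722, -0.3535, 0.2311]
orientation: [-3.137, -0.003, 0.309]
wrist_force: [-0.0, 1.2, -0.9]
gripper_width: 0.0854
grip_force: 0.0
```

Request:
{"api": "arm_command", "payload": {
  "increments": [
    {"translation": [1,-1,0],"rotation": [0,0,0],"grip": -1},
    {"translation": [1,-1,0],"rotation": [0,0,0],"grip": -1},
    {"translation": [1,-1,0],"rotation": [0,0,0],"grip": -1},
    {"translation": [1,-1,0],"rotation": [0,0,0],"grip": -1},
    {"translation": [1,-1,0],"rotation": [0,0,0],"grip": -1},
    {"translation": [1,-1,0],"rotation": [0,0,0],"grip": -1}
  ]
}}

```text
t: 1.15
eef_pos: [0.3705, -0.1665, 0.2313]
orientation: [-3.138, -0.003, 0.312]
wrist_force: [-0.6, -0.5, -0.1]
gripper_width: 0.0851
grip_force: 0.0
```

Request:
{"api": "arm_command", "payload": {
  "increments": [
    {"translation": [1,-1,0],"rotation": [0,0,0],"grip": -1},
    {"translation": [1,-1,0],"rotation": [0,0,0],"grip": -1},
    {"translation": [1,-1,0],"rotation": [0,0,0],"grip": -1},
    {"translation": [1,-1,0],"rotation": [0,0,0],"grip": -1},
    {"translation": [1,-1,0],"rotation": [0,0,0],"grip": -1},
    {"translation": [1,-1,0],"rotation": [0,0,0],"grip": -1}
  ]
}}

```text
t: 1.65
eef_pos: [0.4697, 0.0209, 0.2312]
orientation: [-3.139, -0.003, 0.31]
wrist_force: [0.1, -0.3, -1.2]
gripper_width: 0.0858
grip_force: 0.0
```

Request:
{"api": "arm_command", "payload": {
  "increments": [
    {"translation": [1,-1,0],"rotation": [0,0,0.2],"grip": -1},
    {"translation": [1,-1,0],"rotation": [0,0,0.2],"grip": -1},
    {"translation": [1,-1,0],"rotation": [0,0,0.2],"grip": -1},
    {"translation": [1,-1,0],"rotation": [0,0,0.2],"grip": -1},
    {"translation": [1,-1,0],"rotation": [0,0,0.2],"grip": -1},
    {"translation": [1,-1,0],"rotation": [0,0,0.2],"grip": -1},
    {"translation": [1,-1,0],"rotation": [0,0,0.2],"grip": -1}
  ]
}}

```text
t: 2.23
eef_pos: [0.5666, 0.2061, 0.2302]
orientation: [-3.141, 0.0, -0.111]
wrist_force: [0.3, -0.1, -0.5]
gripper_width: 0.0854
grip_force: 0.0
```

Run:
```python
from plant import status,capture
import cv2,pickle
s=status.observe();print(s["t"],s["eef_pos"],s["orientation"],s["wrist_force"])
c=capture("wrist"); cv2.imwrite("pics/w1.png",cv2.convertScaleAbs(c["image"],alpha=1.4)); pickle.dump(c,open("w1.pkl","wb"))
```

```text
2.2333 [0.56660889 0.20607371 0.23016123] [-3.14097266e+00  8.76118958e-05 -1.10777795e-01] [ 0.26510271 -0.14759394 -0.4738569 ]
```

View pics/w1.png

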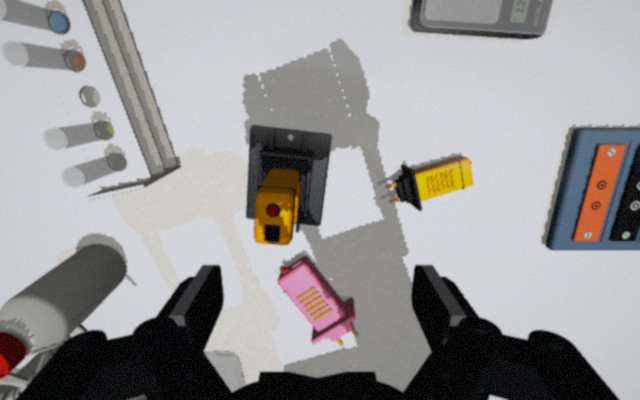

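The wrist view shows the yellow tester's top at about (273,220), the dock at (290,175), the small yellow tester at (435,180) and the pink one at (318,300). I measure the top face by depth.

Run:
```python
import pickle,cv2
from h import *
for n in("w1","top0"):
    c=pickle.load(open(n+".pkl","rb"));R,t=np.array(c["R"]),np.array(c["t"])
    v,u=np.mgrid[:400,:640];Z=c["z_map"]
    X=(np.stack([(u-c["cx"])/c["fx"]*Z,(v-c["cy"])/c["fy"]*Z,Z],-1)-t)@R
    near=(np.hypot(X[...,0]-.556,X[...,1]-.2395)<.08)&(Z>0)
    for a,b in((.130,.142),(.042,.056),(.004,.014)):
        m=near&(X[...,2]>a)&(X[...,2]<b);p=X[m]
        (cx,cy),sz,ang=cv2.minAreaRect(p[:,:2].astype(np.float32)*1000)
        print(n,a,m.sum(),p.mean(0).round(4),(round(cx,1),round(cy,1)),np.round(sz,1),ang)
```

```text
w1 0.13 1971 [0.5588 0.2407 0.1359] (557.3, 241.4) [30.  42.8] 78.8685531616211
w1 0.042 1562 [0.5709 0.2331 0.0487] (556.8, 241.7) [53.9 71.6] 77.01554870605469
w1 0.004 3238 [0.5701 0.2345 0.0071] (556.7, 241.6) [ 89.8 109.6] 77.07585144042969
top0 0.13 174 [0.5566 0.239  0.1357] (556.8, 240.2) [30.3 43.7] 79.34324645996094
top0 0.042 229 [0.551  0.2329 0.0489] (556.8, 240.6) [54.4 71.8] 77.0003890991211
top0 0.004 502 [0.5527 0.2287 0.0077] (557.0, 236.8) [147.2 151.2] 34.46659851074219
```

Request:
{"api": "arm_command", "payload": {
  "increments": [
    {"translation": [-0.09,-0.225,0],"rotation": [0,0,0.042],"grip": -1},
    {"translation": [-0.09,-0.225,0.2],"rotation": [0,0,0.042],"grip": -1},
    {"translation": [-0.09,-0.225,0.4],"rotation": [0,0,0.042],"grip": -1},
    {"translation": [-0.09,-0.225,0.6],"rotation": [0,0,0.042],"grip": -1},
    {"translation": [-0.09,-0.225,0.75],"rotation": [0,0,0.042],"grip": -1},
    {"translation": [-0.09,-0.225,0.88],"rotation": [0,0,0.042],"grip": -1},
    {"translation": [-0.09,-0.225,0.965],"rotation": [0,0,0.042],"grip": -1},
    {"translation": [-0.09,-0.225,0.965],"rotation": [0,0,0.042],"grip": -1}
  ]
}}

```text
t: 2.95
eef_pos: [0.5524, 0.2356, 0.0836]
orientation: [3.137, 0.006, -0.204]
wrist_force: [-0.5, 0.6, -0.2]
gripper_width: 0.0853
grip_force: 0.0
```

Request:
{"api": "arm_command", "payload": {
  "increments": [
    {"translation": [0,0,0],"rotation": [0,0,0],"grip": 1},
    {"translation": [0,0,0],"rotation": [0,0,0],"grip": 1},
    {"translation": [0,0,0],"rotation": [0,0,0],"grip": 1},
    {"translation": [0,0,0],"rotation": [0,0,0],"grip": 1},
    {"translation": [0,0,0],"rotation": [0,0,0],"grip": 1},
    {"translation": [0,0,0],"rotation": [0,0,0],"grip": 1},
    {"translation": [0,0,0],"rotation": [0,0,0],"grip": 1},
    {"translation": [0,0,0],"rotation": [0,0,0],"grip": 1}
  ],
  "force": 40
}}

```text
t: 3.62
eef_pos: [0.556, 0.2392, 0.0876]
orientation: [-3.141, -0.002, -0.202]
wrist_force: [0.3, 0.3, 6.5]
gripper_width: 0.0294
grip_force: 46.6
```

Request:
{"api": "arm_command", "payload": {
  "increments": [
    {"translation": [0,0,-0.1],"rotation": [0,0,0],"grip": 1},
    {"translation": [0,0,-0.25],"rotation": [0,0,0],"grip": 1},
    {"translation": [0,0,-0.4],"rotation": [0,0,0],"grip": 1},
    {"translation": [0,0,-0.55],"rotation": [0,0,0],"grip": 1},
    {"translation": [0,0,-0.68],"rotation": [0,0,0],"grip": 1},
    {"translation": [0,0,-0.8],"rotation": [0,0,0],"grip": 1},
    {"translation": [0,0,-0.8],"rotation": [0,0,0],"grip": 1},
    {"translation": [0,0,-0.8],"rotation": [0,0,0],"grip": 1}
  ]
}}

```text
t: 4.28
eef_pos: [0.5553, 0.239, 0.2065]
orientation: [-3.142, -0.001, -0.202]
wrist_force: [0.7, 0.3, -2.5]
gripper_width: 0.0296
grip_force: 45.8
```

Run:
```python
from plant import status,capture
import cv2,pickle,numpy as np
s=status.observe();print(s)
w=capture("wrist");pickle.dump(w,open("w2.pkl","wb"))
c=capture("side");pickle.dump(c,open("s2.pkl","wb"))
p=np.array(c["R"])@s["eef_pos"]+np.array(c["t"]);u=int(p[0]/p[2]*c["fx"]+c["cx"]);v=int(p[1]/p[2]*c["fy"]+c["cy"]);print(u,v)
a=cv2.resize(c["image"][v-40:v+60,u-40:u+40],(400,500),interpolation=cv2.INTER_CUBIC)
b=cv2.resize(w["image"],(400,250));b=cv2.copyMakeBorder(b,0,250,0,0,cv2.BORDER_CONSTANT)
cv2.imwrite("pics/s2.png",cv2.convertScaleAbs(np.hstack([a,b]),alpha=1.5))
```

```text
{'t': 4.2833, 'joints': array([ 2.91493939e-01,  3.33978473e-01,  1.48175570e+00, -2.69244641e-04,
        1.32524479e+00,  2.06416278e+00]), 'dq': array([-0.00074506,  0.02349752,  0.04452425,  0.0007086 ,  0.0002077 ,
        0.00044207]), 'joint_efforts': array([ 2.54809856e-02, -4.75040889e+01, -2.61491811e+01, -4.50415537e-04,
       -3.39676242e-02, -3.21824182e-04]), 'eef_pos': array([0.55527655, 0.23896259, 0.20649414]), 'orientation': array([-3.14153208e+00, -6.64196434e-04, -2.01807163e-01]), 'wrist_force': array([ 0.72849888,  0.26166298, -2.50482136]), 'torque': array([-0.02279656, -0.0072446 ,  0.01847533]), 'grip_force': 45.78376114368439, 'gripper_width': 0.029613259363674337}
303 280
```

View pics/s2.png

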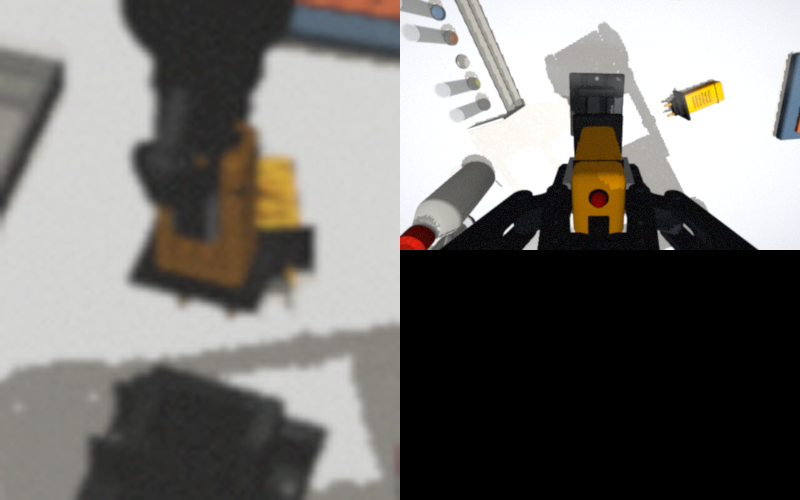

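The tester is held upright in the fingers and clear of the dock. I carry it partway and measure the strips with the wrist camera.

Request:
{"api": "arm_command", "payload": {
  "increments": [
    {"translation": [0.06,0.2,0],"rotation": [0,0,-0.02],"grip": 1},
    {"translation": [0.06,0.4,0],"rotation": [0,0,-0.046],"grip": 1},
    {"translation": [0.06,0.6,0],"rotation": [0,0,-0.046],"grip": 1},
    {"translation": [0.06,0.8,0],"rotation": [0,0,-0.046],"grip": 1},
    {"translation": [0.06,1,0],"rotation": [0,0,-0.046],"grip": 1},
    {"translation": [0.06,1,0],"rotation": [0,0,-0.046],"grip": 1}
  ]
}}

```text
t: 4.88
eef_pos: [0.5314, 0.0853, 0.2045]
orientation: [3.137, 0.005, -0.109]
wrist_force: [-1.0, 0.1, -2.2]
gripper_width: 0.0299
grip_force: 45.5
```

Request:
{"api": "arm_command", "payload": {
  "increments": [
    {"translation": [0,0.2,0],"rotation": [0,0,0],"grip": 1},
    {"translation": [0,0.4,0],"rotation": [0,0,0],"grip": 1},
    {"translation": [0,0.6,0],"rotation": [0,0,0],"grip": 1},
    {"translation": [0,0.6,0],"rotation": [0,0,0],"grip": 1},
    {"translation": [0,0.6,0],"rotation": [0,0,0],"grip": 1}
  ]
}}

```text
t: 5.3
eef_pos: [0.5236, -0.0002, 0.205]
orientation: [-3.141, 0.003, -0.109]
wrist_force: [0.3, 1.1, -1.7]
gripper_width: 0.0294
grip_force: 45.5
```

Run:
```python
from plant import status,capture
import cv2,pickle
from h import *
from scipy.spatial.transform import Rotation as Ro
s=status.observe();print(s["t"],s["eef_pos"],s["orientation"],s["wrist_force"])
c=capture("wrist");pickle.dump(c,open("w3.pkl","wb"))
R,t=np.array(c["R"]),np.array(c["t"]);v,u=np.mgrid[:400,:640];Z=c["z_map"]
X=(np.stack([(u-c["cx"])/c["fx"]*Z,(v-c["cy"])/c["fy"]*Z,Z],-1)-t)@R
T=(X-s["eef_pos"])@Ro.from_euler("xyz",s["orientation"]).as_matrix()
hsv=cv2.cvtColor(c["image"],cv2.COLOR_BGR2HSV);yel=(hsv[...,0]>15)&(hsv[...,0]<32)&(hsv[...,1]>150)
m=yel&(abs(T[...,0])<.05)&(abs(T[...,1])<.03)&(T[...,2]<0)&(Z>0)
q=T[m];top=q[q[:,2]<np.percentile(q[:,2],5)+.006]
print("tester in tool frame: n",len(q),"top z",np.median(top[:,2]),"x",np.percentile(top[:,0],[1,99]),"y",np.percentile(top[:,1],[1,99]))
cv2.imwrite("pics/w3.png",cv2.convertScaleAbs(cv2.resize(c["image"][60:310,300:640],(800,588),interpolation=cv2.INTER_CUBIC),alpha=1.3))
```

```text
5.3 [ 5.23607199e-01 -2.03012796e-04  2.04983853e-01] [-3.14125297e+00  3.04852464e-03 -1.08626106e-01] [ 0.26587375  1.05881758 -1.67174658]
tester in tool frame: n 10194 top z -0.0484027355924454 x [-0.0145999   0.02214343] y [-0.01486395  0.01424932]
```

View pics/w3.png

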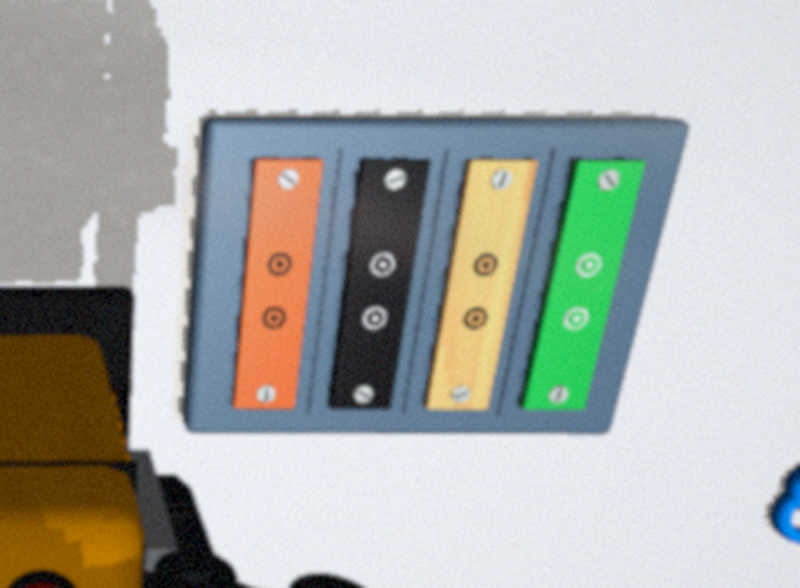

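Crop of the wrist view: copper's marks are at (280,264) and (274,318), graphite's at (382,264) and (375,318). The order left to right is copper, graphite, wood, plastic.

Run:
```python
import pickle
from h import *
from scipy.spatial.transform import Rotation as Ro
from plant import status
c=pickle.load(open("w3.pkl","rb"));s=status.observe();M=Ro.from_euler("xyz",s["orientation"]).as_matrix()
k=800/340
for n,a,b in(("cu",(280,264),(274,318)),("gr",(382,264),(375,318)),("cu screws",(289,179),(266,395)),("gr screws",(395,179),(364,394))):
    a,b=[pt(c,300+(x+.5)/k-.5,60+(y+.5)/k-.5,.023) for x,y in(a,b)];d=a-b;m=(a+b)/2
    print(n,m.round(4),np.linalg.norm(d).round(4),np.arctan2(d[1],d[0]).round(3),"tool shares",((m-s["eef_pos"])@M/.15).round(3), dp(c,300+290/k,60+220/k)[2])
```

```text
cu [ 0.5028 -0.1002  0.023 ] 0.0242 -0.117 tool shares [-0.064  0.686  1.214] 0.022576884068562186
gr [ 0.498  -0.1438  0.023 ] 0.0242 -0.093 tool shares [-0.064  0.978  1.214] 0.022576884068562186
cu screws [ 0.5025 -0.1002  0.023 ] 0.0965 -0.113 tool shares [-0.066  0.686  1.214] 0.022576884068562186
gr screws [ 0.498  -0.1439  0.023 ] 0.096 -0.107 tool shares [-0.065  0.979  1.214] 0.022576884068562186
```

Request:
{"api": "arm_command", "payload": {
  "increments": [
    {"translation": [-0.065,0.25,0],"rotation": [0,0,0],"grip": 1},
    {"translation": [-0.065,0.5,0],"rotation": [0,0,0],"grip": 1},
    {"translation": [-0.065,0.686,0.05],"rotation": [0,0,0],"grip": 1},
    {"translation": [-0.065,0.686,0.2],"rotation": [0,0,0],"grip": 1},
    {"translation": [-0.065,0.686,0.4],"rotation": [0,0,0],"grip": 1},
    {"translation": [-0.065,0.686,0.53],"rotation": [0,0,0],"grip": 1},
    {"translation": [-0.065,0.686,0.62],"rotation": [0,0,0],"grip": 1},
    {"translation": [-0.065,0.686,0.64],"rotation": [0,0,0],"grip": 1}
  ]
}}

```text
t: 6.02
eef_pos: [0.5019, -0.0986, 0.1073]
orientation: [-3.14, 0.007, -0.105]
wrist_force: [-0.7, -0.2, -1.9]
gripper_width: 0.0298
grip_force: 45.5
```

Request:
{"api": "arm_command", "payload": {
  "increments": [
    {"translation": [0,0,0],"rotation": [0,0,0],"grip": 1},
    {"translation": [0,0,0],"rotation": [0,0,0],"grip": 1},
    {"translation": [0,0,0],"rotation": [0,0,0],"grip": 1}
  ]
}}

```text
t: 6.27
eef_pos: [0.505, -0.1004, 0.1115]
orientation: [3.141, -0.002, -0.105]
wrist_force: [0.6, 0.3, -1.2]
gripper_width: 0.0296
grip_force: 45.5
```

Run:
```python
from plant import status,capture
import cv2,pickle
from h import *
s=status.observe();print(s["t"],s["eef_pos"],s["orientation"],s["wrist_force"])
c=capture("side");w=capture("wrist")
p=np.array(c["R"])@[.503,-.1,.04]+np.array(c["t"]);u=int(p[0]/p[2]*c["fx"]+c["cx"]);v=int(p[1]/p[2]*c["fy"]+c["cy"])
a=cv2.resize(c["image"][v-30:v+30,u-24:u+24],(400,500),interpolation=cv2.INTER_CUBIC)
b=cv2.resize(w["image"][0:400,160:480],(400,500))
cv2.imwrite("pics/s4.png",cv2.convertScaleAbs(np.hstack([a,b]),alpha=1.6))
```

```text
6.2667 [ 0.50502597 -0.10036887  0.11154131] [ 3.14115518e+00 -2.19347405e-03 -1.04866026e-01] [ 0.61968763  0.28059478 -1.20885809]
```

View pics/s4.png

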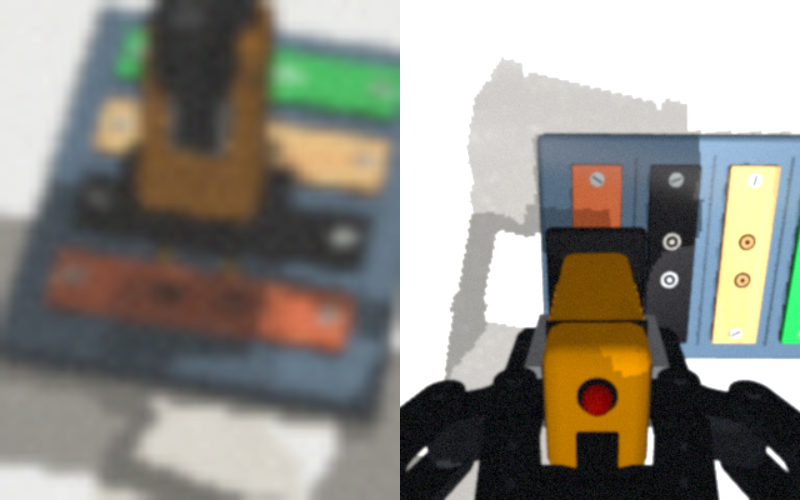

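Centred over copper, with graphite to the right in the wrist view. I descend in small steps.

Request:
{"api": "arm_command", "payload": {
  "increments": [
    {"translation": [-0.015,0,0.02],"rotation": [0,0,0],"grip": 1},
    {"translation": [-0.015,0,0.04],"rotation": [0,0,0],"grip": 1},
    {"translation": [-0.015,0,0.06],"rotation": [0,0,0],"grip": 1},
    {"translation": [-0.015,0,0.06],"rotation": [0,0,0],"grip": 1},
    {"translation": [-0.015,0,0.06],"rotation": [0,0,0],"grip": 1}
  ]
}}

```text
t: 6.78
eef_pos: [0.5014, -0.1004, 0.1013]
orientation: [-3.142, 0.001, -0.106]
wrist_force: [-0.5, 0.4, -1.9]
gripper_width: 0.0295
grip_force: 45.5
```

Request:
{"api": "arm_command", "payload": {
  "increments": [
    {"translation": [0,0,0.01],"rotation": [0,0,0],"grip": 1},
    {"translation": [0,0,0.015],"rotation": [0,0,0],"grip": 1},
    {"translation": [0,0,0.02],"rotation": [0,0,0],"grip": 1},
    {"translation": [0,0,0.02],"rotation": [0,0,0],"grip": 1},
    {"translation": [0,0,0.02],"rotation": [0,0,0],"grip": 1}
  ]
}}

```text
t: 7.2
eef_pos: [0.5017, -0.1004, 0.0985]
orientation: [3.141, -0.0, -0.106]
wrist_force: [0.3, 0.0, -2.0]
gripper_width: 0.0295
grip_force: 45.5
```

Request:
{"api": "arm_command", "payload": {
  "increments": [
    {"translation": [0,0,0.007],"rotation": [0,0,0],"grip": 1},
    {"translation": [0,0,0.01],"rotation": [0,0,0],"grip": 1},
    {"translation": [0,0,0.01],"rotation": [0,0,0],"grip": 1},
    {"translation": [0,0,0.01],"rotation": [0,0,0],"grip": 1}
  ]
}}

```text
t: 7.53
eef_pos: [0.5018, -0.1004, 0.0973]
orientation: [3.141, -0.0, -0.106]
wrist_force: [-1.3, -0.3, 1.7]
gripper_width: 0.0294
grip_force: 45.7
```

Request:
{"api": "arm_command", "payload": {
  "increments": [
    {"translation": [0,0,0.005],"rotation": [0,0,0],"grip": 1},
    {"translation": [0,0,0.007],"rotation": [0,0,0],"grip": 1},
    {"translation": [0,0,0.007],"rotation": [0,0,0],"grip": 1}
  ]
}}

```text
t: 7.78
eef_pos: [0.5018, -0.1004, 0.0961]
orientation: [3.141, -0.0, -0.106]
wrist_force: [-0.7, -0.1, 0.9]
gripper_width: 0.0295
grip_force: 45.8
```

Request:
{"api": "arm_command", "payload": {
  "increments": [
    {"translation": [0,0,0.005],"rotation": [0,0,0],"grip": 1},
    {"translation": [0,0,0.007],"rotation": [0,0,0],"grip": 1},
    {"translation": [0,0,0.007],"rotation": [0,0,0],"grip": 1},
    {"translation": [0,0,0.007],"rotation": [0,0,0],"grip": 1}
  ]
}}

```text
t: 8.12
eef_pos: [0.5018, -0.1004, 0.095]
orientation: [3.141, -0.0, -0.106]
wrist_force: [-2.0, -0.9, 2.6]
gripper_width: 0.0298
grip_force: 45.9
```

Request:
{"api": "arm_command", "payload": {
  "increments": [
    {"translation": [0,0,0],"rotation": [0,0,0],"grip": 1},
    {"translation": [0,0,0],"rotation": [0,0,0],"grip": 1},
    {"translation": [0,0,0],"rotation": [0,0,0],"grip": 1}
  ]
}}

```text
t: 8.37
eef_pos: [0.5018, -0.1004, 0.095]
orientation: [3.141, -0.0, -0.106]
wrist_force: [0.6, -0.4, 2.1]
gripper_width: 0.0296
grip_force: 45.9
```

Request:
{"api": "arm_command", "payload": {
  "increments": [
    {"translation": [0,0,0],"rotation": [0,0,0],"grip": 1},
    {"translation": [0,0,0],"rotation": [0,0,0],"grip": 1},
    {"translation": [0,0,0],"rotation": [0,0,0],"grip": 1}
  ]
}}

```text
t: 8.62
eef_pos: [0.5018, -0.1004, 0.095]
orientation: [3.141, -0.0, -0.106]
wrist_force: [-1.0, -0.2, 2.5]
gripper_width: 0.0293
grip_force: 45.9
```

Copper is done: the force rose by about 4 N, which corresponds to about 3 mm, and it held for more than 0.5 s. Now graphite.

Request:
{"api": "arm_command", "payload": {
  "increments": [
    {"translation": [0,0,-0.07],"rotation": [0,0,0],"grip": 1},
    {"translation": [0,0,-0.15],"rotation": [0,0,0],"grip": 1},
    {"translation": [0.005,0.1,-0.15],"rotation": [0,0,0],"grip": 1},
    {"translation": [0.005,0.2,-0.15],"rotation": [0,0,0],"grip": 1},
    {"translation": [0.005,0.29,-0.15],"rotation": [0,0,0],"grip": 1},
    {"translation": [0.005,0.29,-0.15],"rotation": [0,0,0],"grip": 1},
    {"translation": [0.005,0.29,-0.1],"rotation": [0,0,0],"grip": 1},
    {"translation": [0.005,0.29,-0.05],"rotation": [0,0,0],"grip": 1}
  ]
}}

```text
t: 9.28
eef_pos: [0.4977, -0.1433, 0.1017]
orientation: [-3.141, 0.0, -0.106]
wrist_force: [-0.5, 0.3, -2.2]
gripper_width: 0.0294
grip_force: 45.7
```

Request:
{"api": "arm_command", "payload": {
  "increments": [
    {"translation": [0,0,0],"rotation": [0,0,0],"grip": 1},
    {"translation": [0,0,0],"rotation": [0,0,0],"grip": 1},
    {"translation": [0,0,0],"rotation": [0,0,0],"grip": 1}
  ]
}}

```text
t: 9.53
eef_pos: [0.4977, -0.1431, 0.1021]
orientation: [-3.141, 0.001, -0.105]
wrist_force: [-0.2, -0.1, -1.9]
gripper_width: 0.0299
grip_force: 45.6
```

Centred within 1 mm. I descend 7 mm to 0.095 in stages.

Request:
{"api": "arm_command", "payload": {
  "increments": [
    {"translation": [0,0.003,0.01],"rotation": [0,0,0],"grip": 1},
    {"translation": [0,0.003,0.02],"rotation": [0,0,0],"grip": 1},
    {"translation": [0,0.003,0.027],"rotation": [0,0,0],"grip": 1},
    {"translation": [0,0.003,0.034],"rotation": [0,0,0],"grip": 1},
    {"translation": [0,0.003,0.038],"rotation": [0,0,0],"grip": 1},
    {"translation": [0,0.003,0.038],"rotation": [0,0,0],"grip": 1}
  ]
}}

```text
t: 10.03
eef_pos: [0.4979, -0.1441, 0.097]
orientation: [-3.142, -0.0, -0.106]
wrist_force: [0.1, 0.9, 1.4]
gripper_width: 0.0296
grip_force: 45.9
```

Request:
{"api": "arm_command", "payload": {
  "increments": [
    {"translation": [0,0,0.004],"rotation": [0,0,0],"grip": 1},
    {"translation": [0,0,0.008],"rotation": [0,0,0],"grip": 1},
    {"translation": [0,0,0.008],"rotation": [0,0,0],"grip": 1},
    {"translation": [0,0,0.008],"rotation": [0,0,0],"grip": 1}
  ]
}}

```text
t: 10.37
eef_pos: [0.4979, -0.1441, 0.0957]
orientation: [-3.142, -0.0, -0.106]
wrist_force: [-0.1, -0.3, 1.3]
gripper_width: 0.0294
grip_force: 46.0
```

Request:
{"api": "arm_command", "payload": {
  "increments": [
    {"translation": [0,0,0],"rotation": [0,0,0],"grip": 1},
    {"translation": [0,0,0],"rotation": [0,0,0],"grip": 1},
    {"translation": [0,0,0],"rotation": [0,0,0],"grip": 1}
  ]
}}

```text
t: 10.62
eef_pos: [0.498, -0.1442, 0.0956]
orientation: [3.142, -0.0, -0.106]
wrist_force: [0.1, 2.0, 1.9]
gripper_width: 0.0297
grip_force: 46.0
```

Request:
{"api": "arm_command", "payload": {
  "increments": [
    {"translation": [0,0,0],"rotation": [0,0,0],"grip": 1},
    {"translation": [0,0,0],"rotation": [0,0,0],"grip": 1},
    {"translation": [0,0,0],"rotation": [0,0,0],"grip": 1}
  ]
}}

```text
t: 10.87
eef_pos: [0.4979, -0.1441, 0.0956]
orientation: [3.142, -0.0, -0.106]
wrist_force: [-0.6, 1.5, 2.3]
gripper_width: 0.0295
grip_force: 46.0
```

Request:
{"api": "arm_command", "payload": {
  "increments": [
    {"translation": [0,0,0.004],"rotation": [0,0,0],"grip": 1},
    {"translation": [0,0,0.004],"rotation": [0,0,0],"grip": 1},
    {"translation": [0,0,0.004],"rotation": [0,0,0],"grip": 1},
    {"translation": [0,0,0.004],"rotation": [0,0,0],"grip": 1},
    {"translation": [0,0,0.004],"rotation": [0,0,0],"grip": 1},
    {"translation": [0,0,0.004],"rotation": [0,0,0],"grip": 1},
    {"translation": [0,0,0.004],"rotation": [0,0,0],"grip": 1}
  ]
}}

```text
t: 11.45
eef_pos: [0.4979, -0.1442, 0.095]
orientation: [3.141, -0.0, -0.106]
wrist_force: [0.4, 2.5, 2.9]
gripper_width: 0.0294
grip_force: 46.1
```

Request:
{"api": "arm_command", "payload": {
  "increments": [
    {"translation": [0,0,-0.15],"rotation": [0,0,0],"grip": 1},
    {"translation": [0,0,-0.35],"rotation": [0,0,0],"grip": 1},
    {"translation": [0,0,-0.55],"rotation": [0,0,0],"grip": 1},
    {"translation": [0,0,-0.7],"rotation": [0,0,0],"grip": 1},
    {"translation": [0,0,-0.75],"rotation": [0,0,0],"grip": 1},
    {"translation": [0,0,-0.75],"rotation": [0,0,0],"grip": 1}
  ]
}}

```text
t: 11.95
eef_pos: [0.4986, -0.1448, 0.2088]
orientation: [3.14, -0.003, -0.106]
wrist_force: [0.8, 0.4, -1.9]
gripper_width: 0.0294
grip_force: 45.7
```

Request:
{"api": "arm_command", "payload": {
  "increments": [
    {"translation": [0.036,-0.25,0],"rotation": [0,0,0],"grip": 1},
    {"translation": [0.036,-0.5,0],"rotation": [0,0,0],"grip": 1},
    {"translation": [0.036,-0.75,0],"rotation": [0,0,0],"grip": 1},
    {"translation": [0.036,-0.9,0],"rotation": [0,0,0],"grip": 1},
    {"translation": [0.036,-0.9,0],"rotation": [0,0,0],"grip": 1}
  ]
}}

```text
t: 12.37
eef_pos: [0.5158, -0.0061, 0.2047]
orientation: [-3.139, 0.005, -0.102]
wrist_force: [0.3, -0.5, -1.4]
gripper_width: 0.0295
grip_force: 45.7
```

Request:
{"api": "arm_command", "payload": {
  "increments": [
    {"translation": [0.036,-0.25,0],"rotation": [0,0,0],"grip": 1},
    {"translation": [0.036,-0.5,0],"rotation": [0,0,0],"grip": 1},
    {"translation": [0.036,-0.75,0],"rotation": [0,0,0],"grip": 1},
    {"translation": [0.036,-0.9,0],"rotation": [0,0,0],"grip": 1},
    {"translation": [0.036,-0.9,0],"rotation": [0,0,0],"grip": 1}
  ]
}}

```text
t: 12.78
eef_pos: [0.5363, 0.1267, 0.2049]
orientation: [-3.14, 0.004, -0.102]
wrist_force: [1.0, -0.1, -2.3]
gripper_width: 0.0296
grip_force: 45.6
```

Request:
{"api": "arm_command", "payload": {
  "increments": [
    {"translation": [0.036,-0.25,0],"rotation": [0,0,0.03],"grip": 1},
    {"translation": [0.036,-0.5,0],"rotation": [0,0,0.057],"grip": 1},
    {"translation": [0.036,-0.7,0],"rotation": [0,0,0.057],"grip": 1},
    {"translation": [0.036,-0.8,0],"rotation": [0,0,0.057],"grip": 1},
    {"translation": [0.036,-0.8,0],"rotation": [0,0,0.057],"grip": 1},
    {"translation": [0.036,-0.8,0],"rotation": [0,0,0.057],"grip": 1},
    {"translation": [0.036,-0.8,0],"rotation": [0,0,0.057],"grip": 1}
  ]
}}

```text
t: 13.37
eef_pos: [0.5546, 0.24, 0.2063]
orientation: [3.139, 0.001, -0.226]
wrist_force: [0.4, 0.4, -2.1]
gripper_width: 0.0298
grip_force: 45.5
```

Run:
```python
from plant import status
from scipy.spatial.transform import Rotation as Ro
import numpy as np
s=status.observe();print(s["t"],s["eef_pos"],s["orientation"])
print((np.array([.556,.241,.088])-s["eef_pos"])@Ro.from_euler("xyz",s["orientation"]).as_matrix()/.15)
```

```text
13.3667 [0.55459448 0.24004929 0.20628303] [ 3.13871677e+00  1.48822612e-03 -2.25701676e-01]
[ 0.00888759 -0.01054198  0.78851412]
```

Request:
{"api": "arm_command", "payload": {
  "increments": [
    {"translation": [0.009,-0.01,0.15],"rotation": [0,0,0],"grip": 1},
    {"translation": [0.009,-0.01,0.3],"rotation": [0,0,0],"grip": 1},
    {"translation": [0.009,-0.01,0.43],"rotation": [0,0,0],"grip": 1},
    {"translation": [0.009,-0.01,0.5],"rotation": [0,0,0],"grip": 1},
    {"translation": [0.009,-0.01,0.5],"rotation": [0,0,0],"grip": 1},
    {"translation": [0.009,-0.01,0.5],"rotation": [0,0,0],"grip": 1},
    {"translation": [0.009,-0.01,0.5],"rotation": [0,0,0],"grip": 1}
  ]
}}

```text
t: 13.95
eef_pos: [0.5578, 0.2428, 0.1337]
orientation: [-3.141, -0.002, -0.226]
wrist_force: [-0.0, 0.6, -0.8]
gripper_width: 0.0293
grip_force: 45.5
```

Request:
{"api": "arm_command", "payload": {
  "increments": [
    {"translation": [0,0,0.03],"rotation": [0,0,0],"grip": 1},
    {"translation": [0,0,0.06],"rotation": [0,0,0],"grip": 1},
    {"translation": [0,0,0.09],"rotation": [0,0,0],"grip": 1},
    {"translation": [0,0,0.12],"rotation": [0,0,0],"grip": 1},
    {"translation": [0,0,0.12],"rotation": [0,0,0],"grip": 1}
  ]
}}

```text
t: 14.37
eef_pos: [0.5559, 0.243, 0.1132]
orientation: [3.14, 0.002, -0.225]
wrist_force: [-0.2, -0.3, -2.2]
gripper_width: 0.0295
grip_force: 45.6
```

Request:
{"api": "arm_command", "payload": {
  "increments": [
    {"translation": [0,0.01,0.02],"rotation": [0,0,0],"grip": 1},
    {"translation": [0,0.01,0.05],"rotation": [0,0,0],"grip": 1},
    {"translation": [0,0.01,0.08],"rotation": [0,0,0],"grip": 1},
    {"translation": [0,0.01,0.11],"rotation": [0,0,0],"grip": 1},
    {"translation": [0,0.01,0.13],"rotation": [0,0,0],"grip": 1},
    {"translation": [0,0.01,0.15],"rotation": [0,0,0],"grip": 1},
    {"translation": [0,0.01,0.15],"rotation": [0,0,0],"grip": 1}
  ]
}}

```text
t: 14.95
eef_pos: [0.556, 0.2415, 0.0911]
orientation: [3.141, 0.001, -0.225]
wrist_force: [1.2, 0.2, -1.1]
gripper_width: 0.0297
grip_force: 45.6
```

Request:
{"api": "arm_command", "payload": {
  "increments": [
    {"translation": [0,0,0.007],"rotation": [0,0,0],"grip": 1},
    {"translation": [0,0,0.007],"rotation": [0,0,0],"grip": 1},
    {"translation": [0,0,0.007],"rotation": [0,0,0],"grip": 1}
  ]
}}

```text
t: 15.2
eef_pos: [0.5565, 0.2417, 0.091]
orientation: [-3.142, -0.0, -0.225]
wrist_force: [-0.8, -0.4, -2.0]
gripper_width: 0.0296
grip_force: 45.6
```

Request:
{"api": "arm_command", "payload": {
  "increments": [
    {"translation": [0,0,0.01],"rotation": [0,0,0],"grip": 1},
    {"translation": [0,0,0.015],"rotation": [0,0,0],"grip": 1},
    {"translation": [0,0,0.015],"rotation": [0,0,0],"grip": 1},
    {"translation": [0,0,0.015],"rotation": [0,0,0],"grip": 1}
  ]
}}

```text
t: 15.53
eef_pos: [0.5563, 0.2416, 0.0886]
orientation: [3.141, 0.0, -0.225]
wrist_force: [-0.3, -0.2, -1.0]
gripper_width: 0.0297
grip_force: 45.6
```

Request:
{"api": "arm_command", "payload": {
  "increments": [
    {"translation": [0,0,0.007],"rotation": [0,0,0],"grip": 1},
    {"translation": [0,0,0.01],"rotation": [0,0,0],"grip": 1},
    {"translation": [0,0,0.01],"rotation": [0,0,0],"grip": 1}
  ]
}}

```text
t: 15.78
eef_pos: [0.5565, 0.2417, 0.0877]
orientation: [-3.141, -0.001, -0.225]
wrist_force: [-0.4, 0.6, 2.3]
gripper_width: 0.0297
grip_force: 45.9
```

Contact at 0.0877, as expected. Release gradually, then retreat upward.

Request:
{"api": "arm_command", "payload": {
  "increments": [
    {"translation": [0,0,0],"rotation": [0,0,0],"grip": -1},
    {"translation": [0,0,0],"rotation": [0,0,0],"grip": -1},
    {"translation": [0,0,0],"rotation": [0,0,0],"grip": -1},
    {"translation": [0,0,0],"rotation": [0,0,0],"grip": -1},
    {"translation": [0,0,0],"rotation": [0,0,0],"grip": -1},
    {"translation": [0,0,0],"rotation": [0,0,0],"grip": -1},
    {"translation": [0,0,0],"rotation": [0,0,0],"grip": -1},
    {"translation": [0,0,0],"rotation": [0,0,0],"grip": -1}
  ]
}}

```text
t: 16.45
eef_pos: [0.5564, 0.2416, 0.0871]
orientation: [3.141, -0.0, -0.225]
wrist_force: [0.1, -0.4, -0.9]
gripper_width: 0.0854
grip_force: 0.0
```

Request:
{"api": "arm_command", "payload": {
  "increments": [
    {"translation": [0,0,-0.15],"rotation": [0,0,0],"grip": -1},
    {"translation": [0,0,-0.4],"rotation": [0,0,0],"grip": -1},
    {"translation": [0,0,-0.65],"rotation": [0,0,0],"grip": -1},
    {"translation": [0,0,-0.9],"rotation": [0,0,0],"grip": -1},
    {"translation": [0,0,-1],"rotation": [0,0,0],"grip": -1},
    {"translation": [0,0,-1],"rotation": [0,0,0],"grip": -1},
    {"translation": [0,0,-1],"rotation": [0,0,0],"grip": -1}
  ]
}}

```text
t: 17.03
eef_pos: [0.5567, 0.2417, 0.2381]
orientation: [-3.141, -0.002, -0.225]
wrist_force: [-0.7, -1.1, -0.4]
gripper_width: 0.0859
grip_force: 0.0
```

Run:
```python
from plant import status,capture
import cv2
from h import *
s=status.observe();print(s["t"],s["eef_pos"],s["wrist_force"],s["gripper_width"])
for n in("wrist","top"):
    c=capture(n);R,t=np.array(c["R"]),np.array(c["t"]);v,u=np.mgrid[:400,:640];Z=c["z_map"]
    X=(np.stack([(u-c["cx"])/c["fx"]*Z,(v-c["cy"])/c["fy"]*Z,Z],-1)-t)@R
    near=(np.hypot(X[...,0]-.556,X[...,1]-.2395)<.06)&(Z>0)
    for a,b in((.130,.142),(.042,.056)):
        p=X[near&(X[...,2]>a)&(X[...,2]<b)]
        if len(p)>20:print(n,a,len(p),np.median(p[:,2]),cv2.minAreaRect(p[:,:2].astype(np.float32)*1000))
    if n=="wrist": cv2.imwrite("pics/w5.png",cv2.convertScaleAbs(c["image"],alpha=1.4))
```

```text
17.0333 [0.55667741 0.24174018 0.23806767] [-0.73643711 -1.08972651 -0.39696675] 0.08587049490739147
wrist 0.13 1941 0.13609073642506778 ((557.5238037109375, 241.7534637451172), (29.8417911529541, 42.49208450317383), 78.21723937988281)
wrist 0.042 1587 0.04992733128033972 ((556.6680908203125, 241.69651794433594), (53.91606140136719, 70.6241226196289), 77.41619110107422)
top 0.13 70 0.13552212159851024 ((544.5404663085938, 241.02859497070312), (28.415897369384766, 27.40009117126465), 51.60331344604492)
top 0.042 216 0.04927977402259748 ((556.7005615234375, 240.0386199951172), (54.803192138671875, 72.57038116455078), 75.95237731933594)
```

View pics/w5.png

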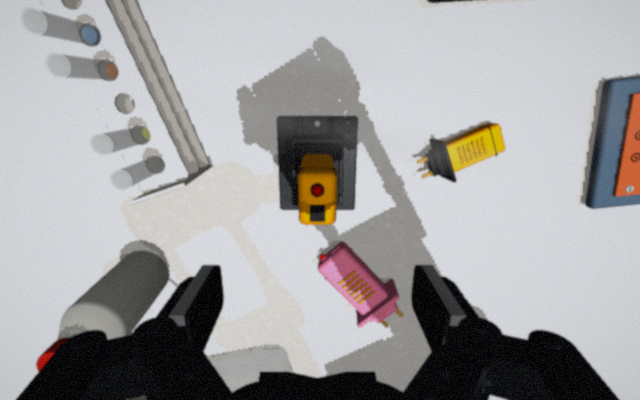

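The tester stands seated upright in the dock at (318,200), its top at the same height and centre as at the start. The gripper is clear of everything.

```bash
python3 -c "
from plant import manip
print(manip.close_job())"
```

```text
the job is handed in; nothing more can be done
None
```

I tested copper, then graphite, pressing the pins in about 3 mm (estimated from force) for over half a second each, put the tester back upright in its dock, and handed the job in at about 17 s; no verdict was shown.

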